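# Push out a lid and close the open fruit cup

## Task

Give the lid dispenser one full push by its black tab: by feel, right to its end stop without ramming it, hold it there for a moment, then let it spring back. Take the lid that came out and lower it gently onto the one fruit cup on the board that has no lid, so that it sits level and fully down over the rim. Leave the other two lids in the dispenser, the cups standing where they are, and everything else undisturbed.

Things in the scene. Friction and masses are not known exactly. Their poses are not given: they have to be found in the camera images.
- dispenser: Fixed bench lid dispenser, steel and clear plastic, 300 mm long. Origin: on the table under the centre of its magazine; z up; +x: the way the pusher is pushed and lids come out. The magazine, 80 mm square outside, top 92 mm up, holds 3 lids on a deck 45 mm above the table. Behind it (-x) a sprung slide with a black push tab; all else behind the magazine is no higher than 54 mm
- tab_back (a point): Fixed point of the dispenser at the nominal middle of the tab's rear face at rest, 150 mm behind the origin, 70 mm up. The real face lies 0 to 20 mm farther back (-x): it differs from unit to unit and is not reported. Tab: upright, black, 56 mm wide, 8 mm thick, 41 to 97 mm above the table; push on its rear face towards the dispenser's +x
- landing (a point): Middle of the landing in front of the magazine, 88 mm ahead of the origin, 45 mm above the table: a tongue 34 mm wide with a 5 mm high end lip 133 mm ahead of the origin. A fully pushed lid is left here, its centre 75 to 100 mm ahead of the origin, overhanging the tongue on both sides, so that fingers can reach down beside it
- pusher (a joint): travel of the sprung pusher in m: 0 at rest, 0.098 at its hard end stop; springs back when let go. The spring resists with 3 N at the start, about 9 N at the end: more than about 11 N means that the stop is reached; over 35 N counts as ramming. The tab sits on rubber that yields 1 mm per 8 N
- lid0: the lowest lid of the stack, the one that comes out: white rigid cap, 62 mm diameter, 12 mm high, open below: a 4 mm thick top and a skirt 8 mm deep with 57 mm inner diameter; 25 g. Origin: centre of its underside (the plane of the skirt's lower edge), z up through the top
- lid1: the second lid of the stack, same shape; must stay in the dispenser (it drops down to the deck when the pusher returns)
- lid2: the top lid of the stack, same shape; must stay in the dispenser
- cup_open: the fruit cup without a lid: clear, 85 mm high, 52 mm outer diameter at the rim, 40 mm at the foot, 0.2 kg, standing loose on the board. Origin: centre of its foot, z up. A seated lid's origin is 77 mm above the cup's origin
- cup_open_rim (a point): centre of the open cup's mouth, at the rim's height
- cup_a: one of two same fruit cups that already carry a lid: 89 mm high in all, lid 62 mm diameter, loose on the board. Origin: centre of its foot
- cup_b: the other lidded fruit cup, as cup_a
- board: fixed green cutting board 240 x 350 x 12 mm; origin: centre of its underside on the table. The three cups stand on it in a row along its y axis, about 120 mm apart, in any order
- bowl: bystander: small steel bowl, 90 mm wide, 40 mm high, loose on the table; origin: centre of its underside
Not all that is in view belongs to the job. What is shaped like the lid2 but orange or yellow is not meant. What is shaped like the cup_open but orange is not meant.

How it is judged:
On the way, in this order (a step that is already met when the one before it is completed fails the run):
1. the pusher is held at its end stop (within 3 mm of its 98 mm stroke), the lowest lid pushed out onto the landing (value of joint pusher above 0.095 m and x of lid0 in the frame of dispenser above 0.07 m), for 0.2 s.
2. the pusher has sprung back and the lid lies on the landing (value of joint pusher below 0.005 m and x of lid0 in the frame of dispenser above 0.07 m), for 0.1 s.
At the end, for the whole second after the job is handed in: Lid over the open cup's rim: origin 73-80 mm above the cup's foot, within 5 mm of centre, level within 0.08 rad, at rest; cup upright, moved under 30 mm; pusher back (under 5 mm); the other two lids in the magazine within 12 mm of centre, one on the deck, one on top of it (z of lid0 in the frame of cup_open between 0.073 and 0.08 m and horizontal distance between lid0 and cup_open_rim below 0.005 m and angle between each of lid0, cup_open's own z axis and vertical below 0.08 rad and distance of cup_open from where it was at the start of the episode below 0.03 m and linear speed of each of lid0, cup_open below 0.02 m/s and value of joint pusher below 0.005 m and horizontal distance between each of lid1, lid2 and dispenser below 0.012 m and height (world z) of lid1 between 0.04 and 0.052 m and height (world z) of lid2 between 0.052 and 0.064 m); the robot touches nothing.
It fails at once if the pusher is rammed: over 35 N at the fingers while it is pushed in (value of joint pusher above 0.01 m and contact force between the fingers and anything else above 35 N).
It fails at once if the lid is let fall over the cup (let go more than about 10 mm up) instead of being lowered (horizontal distance between lid0 and cup_open_rim below 0.05 m and contact force between the fingers and lid0 below 0.3 N and linear speed of lid0 above 0.45 m/s).
It fails at once if a lidded cup is moved by more than 30 mm or tipped (distance of any of cup_a, cup_b from where it was at the start of the episode above 0.03 m or angle between any of cup_a, cup_b's own z axis and vertical above 0.5 rad).
It fails at once if the open cup is tipped (angle between cup_open's own z axis and vertical above 0.5 rad).
It fails at once if the bowl is moved by more than 30 mm (distance of bowl from where it was at the start of the episode above 0.03 m).
It also fails if it takes over 62 s, if anything falls off the work surface, if the arm or the gripper's body presses on something with over 40 N, if the wrist force passes 120 N, or if a joint passes its speed limit or range.

## Robot

A 7-joint arm with a two-finger parallel gripper is mounted at the origin on the work surface. World frame = base frame: x ahead of the robot, y to its left, z up, the work surface at z = 0. Lengths are in m, angles in rad, forces in N, time in s.
With the tool pointing down it reaches from about 0.425 to 0.875 m from the base axis. Payload 4.7 kg.
Tool frame: the origin (TCP) lies between the finger pads; the fingertips stand 11 mm ahead of it and the grasp point (between the pads) lies 8 mm behind it; z points along the fingers, y is the direction in which the jaws open and shut (so a half turn about z gives the same grasp; the last joint's range is limited). The gripper opens to 87 mm and grips with 3 to 60 N. Pads are 19 mm wide; open, the fingers measure 117 mm over their backs; the gripper's body (75 mm by 190 mm) begins 51 mm behind the grasp point.
Start: joints at [-1.254, 0.321, -0.07, 1.45, 0.023, 1.371, -0.057], TCP at [0.194, 0.62, 0.234] pointing down, gripper open.
Joint ranges: [-2.86, 2.86], [-0.3, 2.09], [-1.38, 1.24], [0.06, 2.45], [-1.56, 4.7], [0.09, 2.05], [-2.69, 2.69]. Speed limits (rad/s): [2.57, 2.57, 3.14, 3.14, 3.14, 3.14, 3.14].

## Interface

Orientations are given as a rotation vector (axis times angle).
In Python, from bench import ctrl gives the robot as it stands.
- The arm moves only by the tool servo_tool, never from a script. Its argument "series" is a list of rows, each an object with "travel": the shift along the tool's x, y, z in m, a list of three; "angular": the turn, a rotation vector about the tool's x, y, z in rad, a list of three. A call has 1 to 5 rows; each row shifts and turns the commanded pose from where the row before left it, along the tool's axes as they then stand; what a row does not reach is not made up. A row lasts 1/10 s, in which the tool goes at most 50 mm and 8.59 degrees, less where a joint would pass 70% of its speed; a pose out of reach is approached as far as the arm can. A call with a gripper value outside its range is refused whole. "claw" is the finger opening in m, from 0 to 0.087, set as the call begins (left out, the last holds). The fingers move at their own pace and stop on an object; "squeeze" is the grip in N (left out, the last holds). Time passes only in rows, so rows that do not move let the fingers close. It gives the time, the measured TCP pose, the force and the opening at its end, in the units of the state.
- ctrl.get_state(): the state, without advancing time (a new reading comes with each control period).
- ctrl.get_image(name): name is "scene" or "top"; returns the picture (384x512x3 uint8, red, green, blue); there is no depth.
- ctrl.calibration(name): a dict with "fx", "fy", "cx", "cy" (pixels), "distortion" ([k1, k2, p1, p2, k3] as OpenCV has them; the pictures are not rectified), "rvec" (rotation vector, rad) and "tvec" (3), from world to camera coordinates, as OpenCV has them. Camera axes: x right, y down, z forward; pixel columns grow to the right and rows downward; lengths in m; the calibration is good to about 2 mm. A picture is of the moment at which its call begins. calibration takes no time and is no camera call.
- ctrl.close_job(): hands the job in, once; it reports no verdict.
The state is a dict: "time": time; "joint_positions": joint angles; "qd": joint speeds; "joint_torque": joint torques, N m; "position": TCP position; "tool_rot": TCP orientation; "ft_force": force on the tool from outside, world axes, zero at the start; "torque": the same for the moment, N m; "grip_width": opening from 0.0 (shut) to 1.0 (fully open).
Only numpy, scipy, OpenCV 4.12 (cv2) and the standard library are available. Lean on these libraries where they do the work, as an engineer would, in place of code of your own. Each camera call takes 0.05 s, during which the arm holds its last target.

## Working session

There is one attempt and no reset: what is moved stays moved. The work goes in short steps, Python scripts to look and compute and a tool call to move; the robot and the scene stay as the last step left them, time stands still between calls to the robot, and variables do not carry over. Pictures are saved under pics/ and viewed, and the job is handed in when it is done.

Besides the shell and the picture viewer there is one more tool, called after "Request:" as name([rows], argument=value, ...), one row to a line, values as JSON. servo_tool: Moves the arm, as the interface text tells. Its arguments: {"type":"object","properties":{"series":{"type":"array","items":{"type":"object","properties":{"travel":{"type":"array","items":{"type":"number"}},"angular":{"type":"array","items":{"type":"number"}}}}},"claw":{"type":"number"},"squeeze":{"type":"number"}},"required":["series"]}

```bash
ls; mkdir -p pics; python3 - <<'E'
from bench import ctrl
import cv2
for n in ("scene","top"):
    im=ctrl.get_image(n); cv2.imwrite(f"pics/{n}0.png",im[:,:,::-1])
    print(n,ctrl.calibration(n))
print(ctrl.get_state())
E
```

```text
pics
scene {'fx': 381.09073225796766, 'fy': 381.09073225796766, 'cx': 249.88226680643706, 'cy': 194.81243483746636, 'distortion': array([-0.11062104,  0.        ,  0.        ,  0.        ,  0.        ]), 'rvec': array([ 1.74418988,  1.94266818, -0.69013363]), 'tvec': array([ 0.1389117 , -0.35969172,  1.36188344])}
top {'fx': 418.2424695837728, 'fy': 418.2424695837728, 'cx': 262.39396585341865, 'cy': 189.2650277842195, 'distortion': array([-0.07871118,  0.        ,  0.        ,  0.        ,  0.        ]), 'rvec': array([ 2.09696132, -2.13296777,  0.14892442]), 'tvec': array([-0.04090432,  0.56134151,  1.03889495])}
{'time': 0.1, 'joint_positions': array([-1.25390097,  0.32176663, -0.0700603 ,  1.4515364 ,  0.02260899,
        1.37081355, -0.05690991]), 'qd': array([-5.23613390e-06, -2.63071513e-03,  1.15391641e-03, -1.92382673e-03,
        1.50020691e-03,  2.74195415e-04, -1.63389286e-04]), 'joint_torque': array([-5.95133570e-04, -4.92572343e+01, -4.06010868e-01, -3.13398921e+01,
       -6.42357557e-02,  3.94345669e-02,  7.01065301e-05]), 'position': array([0.19374469, 0.61995683, 0.23256749]), 'tool_rot': array([-4.73797516e-01, -3.10550316e+00,  2.71870800e-03]), 'ft_force': array([ 0.44016422,  0.45184847, -0.05189843]), 'torque': array([-0.04210403, -0.00459806,  0.03415015]), 'grip_width': 1.000074647304613}
```

View pics/scene0.png

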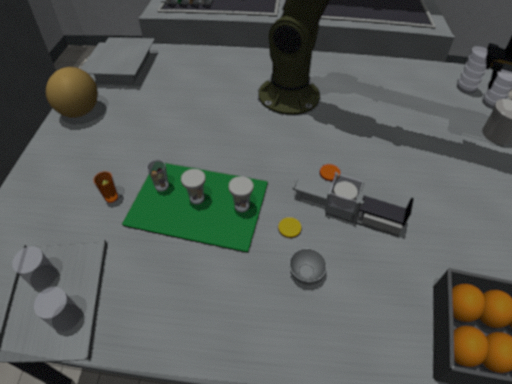

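View pics/top0.png

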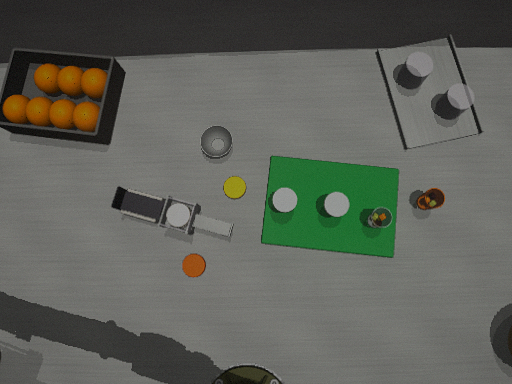

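```bash
cat > h.py <<'E'
import numpy as np,cv2
from bench import ctrl
def cal(n):
    c=ctrl.calibration(n)
    K=np.array([[c['fx'],0,c['cx']],[0,c['fy'],c['cy']],[0,0,1]])
    return K,np.array(c['distortion']),np.array(c['rvec']),np.array(c['tvec'])
def proj(n,P):
    K,d,r,t=cal(n); return cv2.projectPoints(np.array(P,float).reshape(-1,3),r,t,K,d)[0].reshape(-1,2)
def ray(n,uv):
    K,d,r,t=cal(n); R=cv2.Rodrigues(r)[0]
    x=cv2.undistortPoints(np.array(uv,float).reshape(-1,1,2),K,d).reshape(-1,2)
    D=np.c_[x,np.ones(len(x))]@R; return -R.T@t,D
def plane(n,uv,z):
    o,D=ray(n,uv); return o+D*((z-o[2])/D[:,2])[:,None]
def save(im,name,s=1): cv2.imwrite(f"pics/{name}.png",cv2.resize(im[:,:,::-1],None,fx=s,fy=s,interpolation=cv2.INTER_CUBIC))
E
python3 - <<'E'
from h import *
for n in("scene","top"):
    print(n,proj(n,[[0,0,0],[.194,.62,.234],[.5,0,0],[.5,.3,0],[.5,-.3,0]]).round(1).tolist(), ray(n,[[256,192]])[0])
t=cv2.imread("pics/top0.png");s=cv2.imread("pics/scene0.png")
cv2.imwrite("pics/c1.png",np.hstack([cv2.resize(t[170:260,100:250],None,fx=5,fy=5,interpolation=2)]))
cv2.imwrite("pics/c2.png",cv2.resize(s[155:245,285:425],None,fx=5,fy=5,interpolation=2))
cv2.imwrite("pics/c3.png",np.hstack([cv2.resize(t[175:245,260:460],None,fx=4,fy=4,interpolation=2)]))
cv2.imwrite("pics/c4.png",np.hstack([cv2.resize(s[140:250,90:290],None,fx=4,fy=4,interpolation=2)]))
E
```

```text
scene [[288.4, 95.1], [506.7, 87.7], [280.3, 205.0], [389.2, 214.0], [174.2, 196.1]] [ 1.1406572  -0.00763689  0.83799995]
top [[246.3, 410.0], [-43.7, 345.3], [244.6, 214.9], [135.3, 216.7], [356.4, 212.8]] [ 0.37204492 -0.08518077  1.11821599]
```

View pics/c1.png

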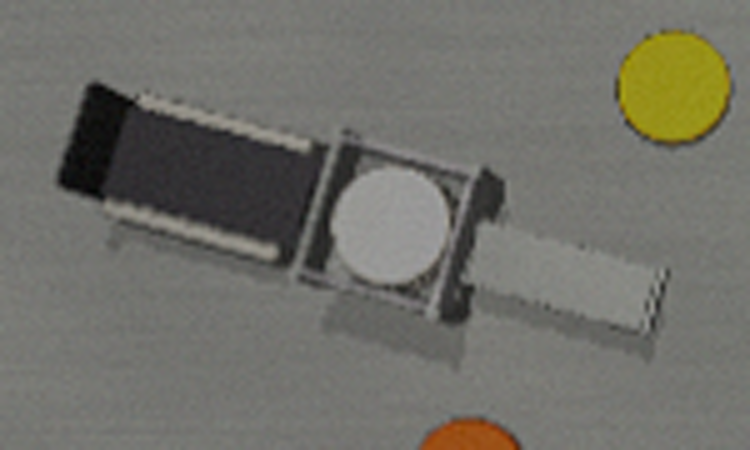

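View pics/c2.png

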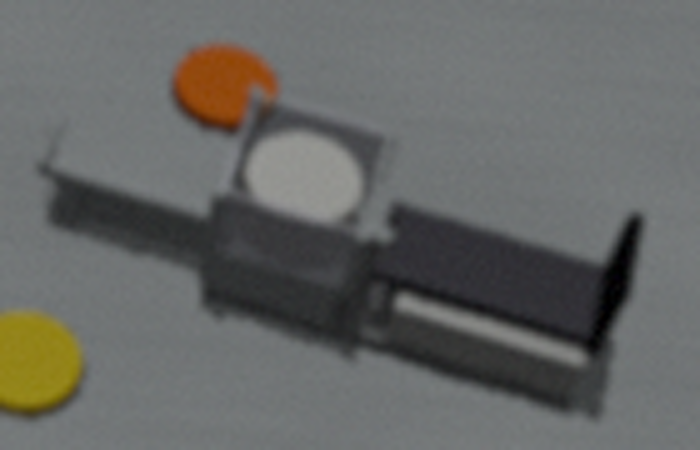

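View pics/c3.png

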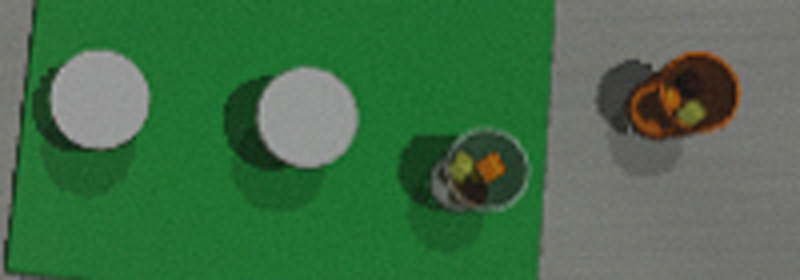

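View pics/c4.png

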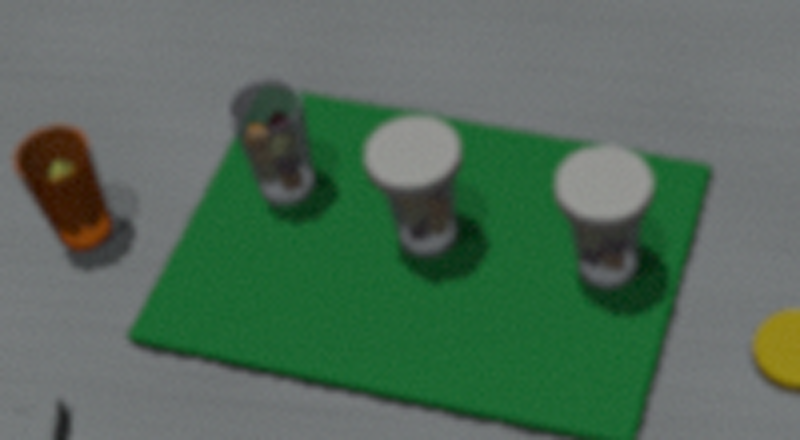

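```bash
cat > m.py <<'E'
from h import *
def blobs(n,im,box,lo,minA=30):
    x0,y0,x1,y1=box
    hsv=cv2.cvtColor(im[y0:y1,x0:x1],cv2.COLOR_BGR2HSV)
    m=((hsv[...,2]>lo)&(hsv[...,1]<60)).astype('uint8')
    k,l,st,c=cv2.connectedComponentsWithStats(m,connectivity=4)
    out=[]
    for i in range(1,k):
        if st[i,4]>minA:
            cn=max(cv2.findContours((l==i).astype('uint8'),0,1)[0],key=len); e=cv2.fitEllipse(cn) if len(cn)>4 else None
            out.append(((c[i]+[x0,y0]).round(2).tolist(),int(st[i,4]),e and [round(v,1) for v in e[1]]))
    return out
E
python3 - <<'E'
from m import *
t=cv2.imread("pics/top0.png");s=cv2.imread("pics/scene0.png")
print(t[215,178],t[226,214],t[200,285],s[190,346],s[190,194],t[192,128],t[205,145])
for lo in(130,145):
  print(lo,'top',blobs("top",t,(155,195,200,235),lo),blobs("top",t,(266,180,360,225),lo))
  print('scene',blobs("scene",s,(330,175,362,205),lo),blobs("scene",s,(175,160,260,205),lo))
E
```

```text
[151 154 154] [128 132 133] [151 152 151] [145 147 147] [46 53 56] [50 48 51] [49 47 49]
130 top [([177.71, 214.52], 421, [21.8, 22.8])] [([284.5, 199.46], 471, [23.5, 23.7]), ([336.55, 203.86], 473, [23.3, 24.0])]
scene [([345.48, 189.81], 284, [15.1, 21.8])] [([192.58, 177.2], 305, [16.1, 22.0]), ([240.5, 184.91], 325, [16.8, 22.6])]
145 top [([177.79, 214.37], 394, [21.1, 21.9])] [([284.46, 199.18], 442, [22.4, 23.4]), ([336.34, 203.69], 440, [22.5, 23.2])]
scene [([345.23, 189.78], 223, [13.1, 20.0])] [([192.5, 177.34], 234, [13.6, 20.0]), ([240.55, 185.2], 262, [14.7, 20.7])]
```

```bash
python3 - <<'E'
from m import *
f=lambda c,s,o:(np.array(c,float)+.5)/s-.5+np.array(o)
def tri(a,b):
    o1,d1=ray("top",[a]);o2,d2=ray("scene",[b]);d1=d1[0]/np.linalg.norm(d1);d2=d2[0]/np.linalg.norm(d2)
    A=np.c_[d1,-d2];x=np.linalg.lstsq(A,o2-o1,rcond=None)[0];p,q=o1+x[0]*d1,o2+x[1]*d2
    return ((p+q)/2).round(4),round(np.linalg.norm(p-q),4)
print('lid stack',plane("top",[[177.75,214.45]],.081),plane("scene",[[345.4,189.8]],.081),tri([177.75,214.45],[345.4,189.8]))
c=plane("top",f([[340,132],[487,168],[432,315],[295,275]],5,(100,170)),.092);print('mag',c.round(4),c.mean(0))
ln=f([[470,222],[668,268],[645,330],[470,285]],5,(100,170));c=plane("top",ln,.048);print('tongue',c.round(4))
tb=f([[97,83],[60,188],[135,100],[103,200]],5,(100,170));c=plane("top",tb,.097);print('tab top rear L,R; front',c.round(4))
sb=f([[638,215],[600,345]],5,(285,155));c=plane("scene",sb,.097);print('tab scene',c.round(4))
print('cups',plane("top",[[284.5,199.3],[336.45,203.8]],.101).round(4))
r=f([[487,169]],4,(260,175))[0];r2=f([[270,106]],4,(90,140))[0]
print('open rim',r,plane("top",[r],.097),plane("scene",[r2],.097),tri(r,r2))
r3=f([[288,187]],4,(90,140));print('foot scene',plane("scene",r3,.012))
b=f([[37,0],[8,272]],4,(260,175));print('board left edge',plane("top",b,.012))
E
```

```text
lid stack [[0.49464805 0.1627544  0.081     ]] [[0.49516204 0.16413574 0.081     ]] (array([0.4947, 0.1636, 0.0803]), np.float64(0.0013))
mag [[0.5404 0.187  0.092 ]
 [0.5208 0.112  0.092 ]
 [0.4479 0.1386 0.092 ]
 [0.4687 0.2081 0.092 ]] [0.49444931 0.16140338 0.092     ]
tongue [[0.499  0.129  0.048 ]
 [0.4735 0.0259 0.048 ]
 [0.4419 0.0378 0.048 ]
 [0.4663 0.1286 0.048 ]]
tab top rear L,R; front [[0.5672 0.312  0.097 ]
 [0.5137 0.3288 0.097 ]
 [0.558  0.2918 0.097 ]
 [0.5073 0.3062 0.097 ]]
tab scene [[0.5165 0.3298 0.097 ]
 [0.5993 0.2987 0.097 ]]
cups [[ 0.5251 -0.1061  0.101 ]
 [ 0.5115 -0.2329  0.101 ]]
open rim [381.375 216.875] [[ 0.47760044 -0.34201876  0.097     ]] [[ 0.47805823 -0.33639156  0.097     ]] (array([ 0.4771, -0.3396,  0.0961]), np.float64(0.0053))
foot scene [[ 0.4779777  -0.34020199  0.012     ]]
board left edge [[ 0.60675073 -0.06736409  0.012     ]
 [ 0.42442071 -0.04526223  0.012     ]]
```

Look-alikes and choices:
- **Lids:** white stack in the magazine (178,214, top view) is the one wanted. Yellow disc (234,187) and orange disc (194,265) are decoys.
- **Cups:** clear open cup on the board (381,217) is the target. The orange cup (430,201) is a decoy, and the lidded cups are at (284,199) and (336,204).
- **Crops:** the close crops confirm these choices. The dispenser tab is at top-view px (118,198), and its +x points to image right.

First I turn the tool so that the jaws lie along the dispenser's y.

Request:
servo_tool([
  {"angular": [0,0,0.149]},
  {"angular": [0,0,0.149]},
  {"angular": [0,0,0.149]},
  {"angular": [0,0,0.149]},
  {"angular": [0,0,0.149]},
], claw=0.0)

```text
$.series[0]: bad value
```

Request:
servo_tool([
  {"angular": [0,0,0.149]},
  {"angular": [0,0,0.149]},
  {"angular": [0,0,0.149]},
  {"angular": [0,0,0.149]},
  {"angular": [0,0,0.149]},
])

```text
$.series[0]: bad value
```

```bash
cat > go.py <<'E'
from h import *
from scipy.spatial.transform import Rotation as Ro
th=np.radians(16.1);XD=np.array([-np.sin(th),-np.cos(th),0]);O=np.array([.4947,.1630,0]);YD=np.array([np.cos(th),-np.sin(th),0])
def rep(tgt=None):
    s=ctrl.get_state();R=Ro.from_rotvec(s['tool_rot']);p=np.array(s['position']);M=R.as_matrix()
    Rt=np.c_[-XD,YD,[0,0,-1]]
    print('t',s['time'],'p',p.round(4),'F',np.round(s['ft_force'],2),'grip',round(s['grip_width'],3),'q',np.round(s['joint_positions'],2))
    print('disp xyz',((p-O)@XD).round(4),((p-O)@YD).round(4),p[2].round(4),'F_x',(s['ft_force']@XD).round(2),'roterr tool',Ro.from_matrix(M.T@Rt).as_rotvec().round(4))
    if tgt is not None: print('to go (tool axes)',(M.T@(np.array(tgt)-p)).round(4))
E
python3 - <<'E'
from go import *
rep(O-.215*XD+[0,0,.2])
E
```

```text
t 0.1 p [0.1937 0.62   0.2326] F [ 0.44  0.45 -0.05] grip 1.0 q [-1.25  0.32 -0.07  1.45  0.02  1.37 -0.06]
disp xyz -0.3556 -0.4159 0.2326 F_x -0.56 roterr tool [-1.300e-03  1.400e-03  1.549e+00]
to go (tool axes) [-0.4188 -0.1314  0.0328]
```

Rows need both fields.

Request:
servo_tool([
  {"travel": [0,0,0],"angular": [0,0,0.149]},
  {"travel": [0,0,0],"angular": [0,0,0.149]},
  {"travel": [0,0,0],"angular": [0,0,0.149]},
  {"travel": [0,0,0],"angular": [0,0,0.149]},
  {"travel": [0,0,0],"angular": [0,0,0.149]},
], claw=0.0)

```text
time: 0.6
position: [0.1938, 0.6201, 0.2329]
tool_rot: [1.58, 2.715, -0.002]
ft_force: [-0.1, -0.9, 0.3]
grip_width: 0.633
```

Request:
servo_tool([
  {"travel": [0,0,0],"angular": [0,0,0.149]},
  {"travel": [0,0,0],"angular": [0,0,0.149]},
  {"travel": [0,0,0],"angular": [0,0,0.149]},
  {"travel": [0,0,0],"angular": [0,0,0.149]},
  {"travel": [0,0,0],"angular": [0,0,0.149]},
])

```text
time: 1.1
position: [0.1937, 0.6201, 0.2329]
tool_rot: [2.459, 1.954, -0.001]
ft_force: [-0.6, 0.1, -0.2]
grip_width: 0.172
```

```bash
python3 - <<'E'
from go import *
rep(O-.215*XD+[0,0,.2])
E
```

```text
t 1.1 p [0.1937 0.6201 0.2329] F [-0.64  0.15 -0.19] grip 0.172 q [-1.41  0.32  0.12  1.46 -0.04  1.37 -1.51]
disp xyz -0.3557 -0.416 0.2329 F_x 0.04 roterr tool [0.0001 0.0011 0.053 ]
to go (tool axes) [-0.1625  0.4079  0.0331]
```

Request:
servo_tool([
  {"travel": [0,0,0],"angular": [0,0,0.055]},
  {"travel": [-0.016,0.047,0],"angular": [0,0,0]},
  {"travel": [-0.016,0.047,0],"angular": [0,0,0]},
  {"travel": [-0.016,0.047,0],"angular": [0,0,0]},
  {"travel": [-0.016,0.047,0],"angular": [0,0,0]},
])

```text
time: 1.6
position: [0.3584, 0.506, 0.2332]
tool_rot: [2.506, 1.894, -0.001]
ft_force: [-0.3, 0.4, 0.8]
grip_width: 0.003
```

Request:
servo_tool([
  {"travel": [-0.016,0.047,0],"angular": [0,0,0]},
  {"travel": [-0.016,0.047,0],"angular": [0,0,0]},
  {"travel": [-0.016,0.047,0],"angular": [0,0,0]},
  {"travel": [-0.016,0.047,0],"angular": [0,0,0]},
  {"travel": [-0.01,0.035,0.03],"angular": [0,0,0]},
])

```text
time: 2.1
position: [0.5567, 0.3732, 0.2076]
tool_rot: [2.509, 1.888, 0.013]
ft_force: [1.6, 0.7, 0.2]
grip_width: 0.005
```

```bash
python3 - <<'E'
from go import *
rep(O-.215*XD+[0,0,.073])
save(ctrl.get_image("top"),"top1");save(ctrl.get_image("scene"),"scene1")
a=cv2.imread("pics/top1.png")[130:280,60:260];b=cv2.imread("pics/scene1.png")[130:280,270:470]
cv2.imwrite("pics/v1.png",np.hstack([cv2.resize(a,None,fx=2,fy=2,interpolation=2),cv2.resize(b,None,fx=2,fy=2,interpolation=2)]))
E
```

```text
t 2.1 p [0.5567 0.3732 0.2076] F [1.6  0.72 0.21] grip 0.005 q [-0.9   0.38  0.35  1.45 -0.13  1.33 -0.82]
disp xyz -0.2191 0.0012 0.2076 F_x -1.14 roterr tool [ 0.0064 -0.0058  0.0006]
to go (tool axes) [-0.0049 -0.0021  0.1346]
```

View pics/v1.png

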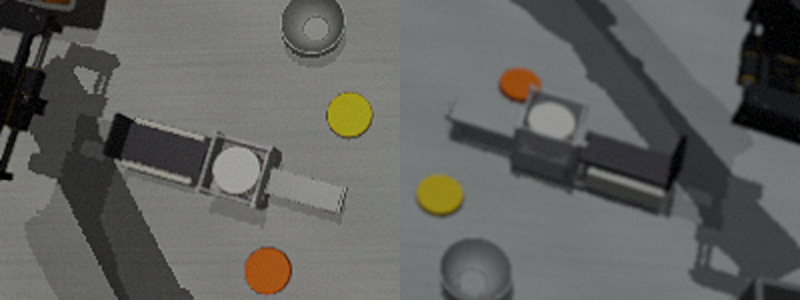

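The gripper hangs behind the tab (left edge in the top view), clear of it, and the scene is unchanged. Now descending.

Request:
servo_tool([
  {"travel": [0,0,0.03],"angular": [0,0,0]},
  {"travel": [0,0,0.03],"angular": [0,0,0]},
  {"travel": [0,0,0.03],"angular": [0,0,0]},
  {"travel": [0,0,0.03],"angular": [0,0,0]},
  {"travel": [0,0,0],"angular": [0,0,0]},
])

```text
time: 2.7
position: [0.5476, 0.3738, 0.0783]
tool_rot: [-2.506, -1.894, 0.016]
ft_force: [-0.1, 0.1, -1.2]
grip_width: 0.004
```

Request:
servo_tool([
  {"travel": [0,0,0],"angular": [0,0,0]},
  {"travel": [0,0,0],"angular": [0,0,0]},
  {"travel": [0,0,0],"angular": [0,0,0]},
])

```text
time: 3.0
position: [0.5526, 0.3761, 0.0859]
tool_rot: [-2.507, -1.894, -0.006]
ft_force: [-0.6, 0.6, -0.3]
grip_width: 0.006
```

```bash
python3 - <<'E'
from go import *
rep(O-.195*XD+[0,0,.073])
E
```

```text
t 3.0 p [0.5526 0.3761 0.0859] F [-0.62  0.6  -0.28] grip 0.006 q [-0.89  0.47  0.33  1.58 -0.16  1.11 -0.8 ]
disp xyz -0.2208 -0.0035 0.0859 F_x -0.41 roterr tool [ 0.0021 -0.003   0.0041]
to go (tool axes) [-0.0259  0.0034  0.0128]
```

Request:
servo_tool([
  {"travel": [-0.002,0.001,0.003],"angular": [0,0,0]},
  {"travel": [-0.002,0.001,0.003],"angular": [0,0,0]},
  {"travel": [-0.002,0.001,0.003],"angular": [0,0,0]},
  {"travel": [-0.002,0,0.003],"angular": [0,0,0]},
  {"travel": [-0.002,0,0],"angular": [0,0,0]},
])

```text
time: 3.5
position: [0.5512, 0.3643, 0.0708]
tool_rot: [2.507, 1.893, -0.002]
ft_force: [1.0, 0.3, -0.4]
grip_width: 0.009
```

Request:
servo_tool([
  {"travel": [-0.002,0,0],"angular": [0,0,0]},
  {"travel": [-0.002,0,0],"angular": [0,0,0]},
  {"travel": [-0.002,0,0],"angular": [0,0,0]},
  {"travel": [-0.002,0,0],"angular": [0,0,0]},
  {"travel": [-0.002,0,0],"angular": [0,0,0]},
])

```text
time: 4.0
position: [0.5489, 0.3551, 0.0717]
tool_rot: [-2.507, -1.894, -0.0]
ft_force: [-0.4, -0.0, -0.6]
grip_width: 0.009
```

```bash
python3 - <<'E'
from go import *
rep(O-.195*XD+[0,0,.073])
E
```

```text
t 4.0 p [0.5489 0.3551 0.0717] F [-0.43 -0.02 -0.63] grip 0.009 q [-0.87  0.46  0.33  1.63 -0.16  1.08 -0.77]
disp xyz -0.1996 -0.0012 0.0717 F_x 0.14 roterr tool [ 0.0001 -0.0002  0.004 ]
to go (tool axes) [-0.0046  0.0012 -0.0013]
```

Request:
servo_tool([
  {"travel": [-0.003,0,0],"angular": [0,0,0]},
  {"travel": [-0.003,0,0],"angular": [0,0,0]},
  {"travel": [-0.003,0,0],"angular": [0,0,0]},
  {"travel": [-0.003,0,0],"angular": [0,0,0]},
  {"travel": [-0.003,0,0],"angular": [0,0,0]},
])

```text
time: 4.5
position: [0.5447, 0.3405, 0.0716]
tool_rot: [-2.507, -1.893, -0.0]
ft_force: [0.2, -0.5, 0.1]
grip_width: 0.003
```

Request:
servo_tool([
  {"travel": [-0.002,0,0],"angular": [0,0,0]},
  {"travel": [-0.002,0,0],"angular": [0,0,0]},
  {"travel": [-0.002,0,0],"angular": [0,0,0]},
  {"travel": [-0.002,0,0],"angular": [0,0,0]},
  {"travel": [-0.002,0,0],"angular": [0,0,0]},
])

```text
time: 5.0
position: [0.5422, 0.332, 0.0717]
tool_rot: [-2.506, -1.894, -0.002]
ft_force: [2.9, 2.8, -2.6]
grip_width: 0.006
```

Request:
servo_tool([
  {"travel": [-0.002,0,0],"angular": [0,0,0]},
  {"travel": [-0.002,0,0],"angular": [0,0,0]},
  {"travel": [-0.002,0,0],"angular": [0,0,0]},
])

```text
time: 5.3
position: [0.5404, 0.3256, 0.0717]
tool_rot: [-2.506, -1.894, -0.001]
ft_force: [2.6, 3.2, -1.7]
grip_width: 0.006
```

```bash
python3 - <<'E'
from go import *
rep(O-.172*XD+[0,0,.072])
E
```

```text
t 5.3 p [0.5404 0.3256 0.0717] F [ 2.6   3.16 -1.69] grip 0.006 q [-0.86  0.41  0.34  1.69 -0.16  1.06 -0.75]
disp xyz -0.1689 -0.0012 0.0717 F_x -3.76 roterr tool [ 0.0001 -0.0007  0.0042]
to go (tool axes) [ 0.0031  0.0012 -0.0003]
```

Request:
servo_tool([
  {"travel": [-0.004,0,0],"angular": [0,0,0]},
  {"travel": [-0.004,0,0],"angular": [0,0,0]},
  {"travel": [-0.004,0,0],"angular": [0,0,0]},
  {"travel": [-0.004,0,0],"angular": [0,0,0]},
  {"travel": [-0.004,0,0],"angular": [0,0,0]},
])

```text
time: 5.8
position: [0.5349, 0.3069, 0.0718]
tool_rot: [-2.506, -1.893, -0.002]
ft_force: [3.2, 5.5, -2.9]
grip_width: 0.002
```

Request:
servo_tool([
  {"travel": [-0.004,0,0],"angular": [0,0,0]},
  {"travel": [-0.004,0,0],"angular": [0,0,0]},
  {"travel": [-0.004,0,0],"angular": [0,0,0]},
  {"travel": [-0.004,0,0],"angular": [0,0,0]},
  {"travel": [-0.004,0,0],"angular": [0,0,0]},
])

```text
time: 6.3
position: [0.5294, 0.288, 0.0718]
tool_rot: [-2.505, -1.893, -0.003]
ft_force: [2.4, 6.6, -2.9]
grip_width: 0.003
```

Request:
servo_tool([
  {"travel": [-0.004,0,0],"angular": [0,0,0]},
  {"travel": [-0.004,0,0],"angular": [0,0,0]},
  {"travel": [-0.004,0,0],"angular": [0,0,0]},
  {"travel": [-0.004,0,0],"angular": [0,0,0]},
  {"travel": [-0.004,0,0],"angular": [0,0,0]},
])

```text
time: 6.8
position: [0.524, 0.2694, 0.0718]
tool_rot: [-2.505, -1.893, -0.004]
ft_force: [2.6, 7.4, -3.7]
grip_width: 0.005
```

```bash
python3 - <<'E'
from go import *
rep(O-.078*XD+[0,0,.072])
E
```

```text
t 6.8 p [0.524  0.2694 0.0718] F [ 2.57  7.44 -3.72] grip 0.005 q [-0.82  0.33  0.36  1.8  -0.14  1.03 -0.69]
disp xyz -0.1103 -0.0014 0.0718 F_x -7.86 roterr tool [ 0.0003 -0.0031  0.0047]
to go (tool axes) [-0.0323  0.0012 -0.0003]
```

Request:
servo_tool([
  {"travel": [-0.004,0,0],"angular": [0,0,0]},
  {"travel": [-0.004,0,0],"angular": [0,0,0]},
  {"travel": [-0.004,0,0],"angular": [0,0,0]},
  {"travel": [-0.003,0,0],"angular": [0,0,0]},
  {"travel": [-0.003,0,0],"angular": [0,0,0]},
])

```text
time: 7.3
position: [0.5191, 0.2526, 0.0718]
tool_rot: [-2.504, -1.894, -0.005]
ft_force: [3.5, 8.9, -4.1]
grip_width: 0.005
```

Request:
servo_tool([
  {"travel": [-0.002,0,0],"angular": [0,0,0]},
  {"travel": [-0.002,0,0],"angular": [0,0,0]},
  {"travel": [-0.002,0,0],"angular": [0,0,0]},
])

```text
time: 7.6
position: [0.5175, 0.2471, 0.0718]
tool_rot: [-2.504, -1.894, -0.006]
ft_force: [3.9, 9.8, -4.8]
grip_width: 0.008
```

Request:
servo_tool([
  {"travel": [-0.001,0,0],"angular": [0,0,0]},
  {"travel": [-0.001,0,0],"angular": [0,0,0]},
])

```text
time: 7.8
position: [0.5169, 0.2452, 0.0718]
tool_rot: [-2.504, -1.894, -0.006]
ft_force: [4.0, 9.3, -4.4]
grip_width: 0.007
```

```bash
python3 - <<'E'
from go import *
rep(O-.078*XD+[0,0,.072])
E
```

```text
t 7.8 p [0.5169 0.2452 0.0718] F [ 3.98  9.33 -4.4 ] grip 0.007 q [-0.81  0.3   0.37  1.84 -0.13  1.02 -0.66]
disp xyz -0.0852 -0.0015 0.0718 F_x -10.07 roterr tool [ 0.0004 -0.0041  0.0051]
to go (tool axes) [-0.0072  0.0014 -0.0002]
```

Request:
servo_tool([
  {"travel": [-0.001,0,0],"angular": [0,0,0]},
  {"travel": [-0.001,0,0],"angular": [0,0,0]},
])

```text
time: 8.0
position: [0.5164, 0.2434, 0.0718]
tool_rot: [-2.504, -1.894, -0.006]
ft_force: [2.7, 8.7, -3.7]
grip_width: 0.004
```

Request:
servo_tool([
  {"travel": [-0.001,0,0],"angular": [0,0,0]},
  {"travel": [-0.001,0,0],"angular": [0,0,0]},
])

```text
time: 8.2
position: [0.5159, 0.2418, 0.0719]
tool_rot: [-2.504, -1.894, -0.007]
ft_force: [3.6, 11.2, -5.3]
grip_width: 0.001
```

Request:
servo_tool([
  {"travel": [-0.001,0,0],"angular": [0,0,0]},
])

```text
time: 8.3
position: [0.5158, 0.2416, 0.0719]
tool_rot: [-2.503, -1.894, -0.008]
ft_force: [5.3, 12.3, -5.9]
grip_width: 0.008
```

Request:
servo_tool([
  {"travel": [-0.001,0,0],"angular": [0,0,0]},
])

```text
time: 8.4
position: [0.5158, 0.2414, 0.072]
tool_rot: [-2.503, -1.894, -0.01]
ft_force: [5.7, 13.9, -7.8]
grip_width: 0.006
```

Request:
servo_tool([
  {"travel": [-0.001,0,0],"angular": [0,0,0]},
])

```text
time: 8.5
position: [0.5157, 0.2412, 0.0721]
tool_rot: [-2.502, -1.894, -0.012]
ft_force: [6.4, 15.2, -7.9]
grip_width: 0.003
```

Request:
servo_tool([
  {"travel": [0,0,0],"angular": [0,0,0]},
  {"travel": [0,0,0],"angular": [0,0,0]},
  {"travel": [0,0,0],"angular": [0,0,0]},
  {"travel": [0,0,0],"angular": [0,0,0]},
])

```text
time: 8.9
position: [0.5157, 0.2413, 0.072]
tool_rot: [-2.502, -1.895, -0.012]
ft_force: [6.4, 13.8, -7.9]
grip_width: 0.002
```

```bash
python3 - <<'E'
from go import *
rep(O-.078*XD+[0,0,.072])
save(ctrl.get_image("scene"),"scene2");save(ctrl.get_image("top"),"top2")
a=cv2.imread("pics/top2.png")[130:280,60:260];b=cv2.imread("pics/scene2.png")[130:280,270:470]
cv2.imwrite("pics/v2.png",np.hstack([cv2.resize(a,None,fx=2,fy=2,interpolation=2),cv2.resize(b,None,fx=2,fy=2,interpolation=2)]))
E
```

```text
t 8.9 p [0.5157 0.2413 0.072 ] F [ 6.35 13.82 -7.87] grip 0.002 q [-0.8   0.29  0.37  1.85 -0.13  1.01 -0.65]
disp xyz -0.0811 -0.0015 0.072 F_x -15.04 roterr tool [ 0.002  -0.0083  0.0067]
to go (tool axes) [-0.0031  0.0015  0.    ]
```

View pics/v2.png

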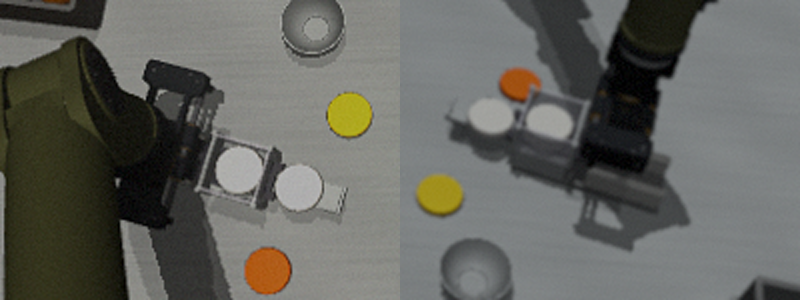

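The stop is reached: force rose from 10 N to 16 N over about 1 mm and was held at 15 N for more than 0.4 s. The lid lies on the landing, at crop px (299,188) in the left panel. Now I back off gently and let the tab follow.

Request:
servo_tool([
  {"travel": [0.004,0,0],"angular": [0,0,0]},
  {"travel": [0.006,0,0],"angular": [0,0,0]},
  {"travel": [0.008,0,0],"angular": [0,0,0]},
  {"travel": [0.008,0,0],"angular": [0,0,0]},
  {"travel": [0.008,0,0],"angular": [0,0,0]},
])

```text
time: 9.5
position: [0.5241, 0.2698, 0.0717]
tool_rot: [-2.506, -1.893, -0.002]
ft_force: [2.3, 6.0, -2.7]
grip_width: 0.004
```

Request:
servo_tool([
  {"travel": [0.008,0,0],"angular": [0,0,0]},
  {"travel": [0.008,0,0],"angular": [0,0,0]},
  {"travel": [0.008,0,0],"angular": [0,0,0]},
  {"travel": [0.008,0,0],"angular": [0,0,0]},
  {"travel": [0.008,0,0],"angular": [0,0,0]},
])

```text
time: 10.0
position: [0.5351, 0.3075, 0.0716]
tool_rot: [-2.507, -1.893, 0.001]
ft_force: [0.3, 3.5, -0.4]
grip_width: 0.004
```

Request:
servo_tool([
  {"travel": [0.008,0,0],"angular": [0,0,0]},
  {"travel": [0.008,0,0],"angular": [0,0,0]},
  {"travel": [0.008,0,0],"angular": [0,0,0]},
  {"travel": [0.01,0,0],"angular": [0,0,0]},
  {"travel": [0.01,0,0],"angular": [0,0,0]},
])

```text
time: 10.5
position: [0.5475, 0.3488, 0.0713]
tool_rot: [2.506, 1.892, -0.003]
ft_force: [0.3, 0.3, -0.4]
grip_width: 0.005
```

Request:
servo_tool([
  {"travel": [0.01,0,0],"angular": [0,0,0]},
  {"travel": [0.0,0,-0.02],"angular": [0,0,0]},
  {"travel": [0,0,-0.04],"angular": [0,0,0]},
  {"travel": [0,0,-0.04],"angular": [0,0,0]},
  {"travel": [0,0,-0.03],"angular": [0,0,0]},
], claw=0.087)

```text
time: 11.0
position: [0.5508, 0.359, 0.2041]
tool_rot: [2.507, 1.892, 0.002]
ft_force: [0.2, -0.8, 0.2]
grip_width: 0.377
```

```bash
python3 - <<'E'
from go import *
rep()
save(ctrl.get_image("top"),"top3");save(ctrl.get_image("scene"),"scene3")
from m import *
a=cv2.imread("pics/top3.png");b=cv2.imread("pics/scene3.png")
cv2.imwrite("pics/v3.png",np.hstack([cv2.resize(a[130:280,60:260],None,fx=2,fy=2,interpolation=2),cv2.resize(b[130:280,270:470],None,fx=2,fy=2,interpolation=2)]))
for lo in(130,140,145): print(blobs("top",a,(155,195,240,240),lo),blobs("scene",b,(290,165,362,205),lo))
E
```

```text
t 11.0 p [0.5508 0.359  0.2041] F [ 0.23 -0.78  0.16] grip 0.377 q [-0.89  0.36  0.35  1.49 -0.12  1.32 -0.81]
disp xyz -0.2039 -0.0004 0.2041 F_x 0.69 roterr tool [ 0.0017 -0.0007  0.0034]
[([184.92, 201.21], 39, [2.2, 21.2]), ([177.89, 215.02], 420, [21.8, 22.7]), ([207.99, 222.94], 459, [22.1, 25.2]), ([225.09, 228.2], 116, [11.3, 14.2])] [([315.16, 186.96], 299, [16.2, 21.5]), ([345.79, 191.74], 244, [12.8, 22.8])]
[([177.95, 214.92], 409, [21.4, 22.5]), ([209.03, 223.23], 412, [21.6, 22.4]), ([224.8, 227.58], 84, [9.5, 12.9])] [([315.08, 187.2], 266, [15.1, 20.4]), ([345.67, 191.69], 218, [11.7, 22.1])]
[([178.15, 214.91], 397, [21.3, 22.0]), ([208.96, 223.09], 405, [21.3, 22.4])] [([315.09, 187.22], 241, [14.2, 19.5]), ([345.7, 191.61], 194, [10.6, 21.8])]
```

View pics/v3.png

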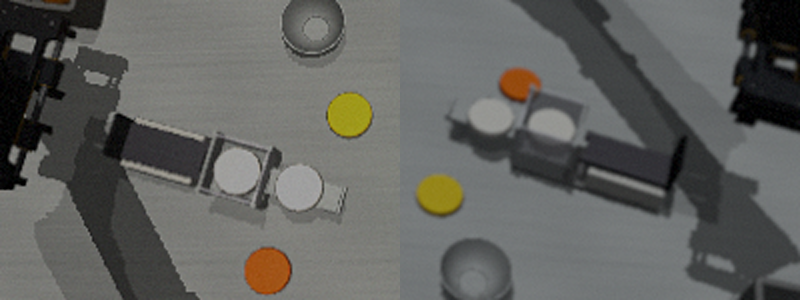

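The tab is back at rest and the pushed lid stays on the landing, at top px (209,223) and scene px (315,187).

```bash
python3 - <<'E'
from go import *
a=plane("top",[[209.0,223.15],[178,214.95]],[.057,.069]);b=plane("scene",[[315.1,187.0]],.057)
print(a,b)
for p in (a[0],a[1],b[0]): print(((p-O)@XD).round(4),((p-O)@YD).round(4))
L=(a[0]+b[0])/2;L=.6*a[0]+.4*b[0];print(L); L[2]=.2; rep(L)
E
```

```text
[[0.47377825 0.08710407 0.057     ]
 [0.49477469 0.16495186 0.069     ]] [[0.47346516 0.08860219 0.057     ]]
0.0787 0.0009
-0.0019 -0.0005
0.0774 0.0002
[0.47365302 0.08770332 0.057     ]
t 11.1 p [0.5528 0.3602 0.2073] F [0.4  0.14 0.65] grip 0.465 q [-0.89  0.36  0.35  1.48 -0.13  1.32 -0.81]
disp xyz -0.2055 0.0011 0.2073 F_x -0.25 roterr tool [ 0.0058 -0.0067  0.0033]
to go (tool axes) [-0.2838 -0.0014  0.0054]
```

Request:
servo_tool([
  {"travel": [-0.03,0,0],"angular": [0,0,0]},
  {"travel": [-0.045,0,0],"angular": [0,0,0]},
  {"travel": [-0.045,0,0],"angular": [0,0,0]},
  {"travel": [-0.045,0,0],"angular": [0,0,0]},
  {"travel": [-0.045,0,0],"angular": [0,0,0]},
])

```text
time: 11.6
position: [0.4916, 0.155, 0.2007]
tool_rot: [2.507, 1.893, -0.003]
ft_force: [0.8, -1.0, -0.1]
grip_width: 0.921
```

Request:
servo_tool([
  {"travel": [-0.04,0,0],"angular": [0,0,0]},
  {"travel": [-0.025,0,0],"angular": [0,0,0]},
  {"travel": [-0.009,0,0],"angular": [0,0,0.003]},
  {"travel": [0,0,0],"angular": [0,0,0]},
  {"travel": [0,0,0],"angular": [0,0,0]},
])

```text
time: 12.1
position: [0.4725, 0.0874, 0.2014]
tool_rot: [-2.508, -1.892, -0.0]
ft_force: [0.2, 0.4, 0.5]
grip_width: 1.003
```

Request:
servo_tool([
  {"travel": [0,0,0],"angular": [0,0,0]},
  {"travel": [0,0,0],"angular": [0,0,0]},
  {"travel": [0,0,0],"angular": [0,0,0]},
  {"travel": [0,0,0],"angular": [0,0,0]},
])

```text
time: 12.5
position: [0.4723, 0.0863, 0.2015]
tool_rot: [2.509, 1.891, -0.0]
ft_force: [0.1, 0.8, 0.5]
grip_width: 1.0
```

```bash
python3 - <<'E'
from go import *
rep([.4737,.0877,.1])
E
```

```text
t 12.5 p [0.4723 0.0863 0.2015] F [0.12 0.77 0.53] grip 1.0 q [-0.73 -0.04  0.49  1.92  0.02  1.26 -0.53]
disp xyz 0.0798 -0.0002 0.2015 F_x -0.78 roterr tool [-0.      0.0002  0.0017]
to go (tool axes) [0.0017 0.0009 0.1015]
```

Request:
servo_tool([
  {"travel": [0.0015,0.001,0.025],"angular": [0,0,0]},
  {"travel": [0,0,0.03],"angular": [0,0,0]},
  {"travel": [0,0,0.03],"angular": [0,0,0]},
  {"travel": [0,0,0.025],"angular": [0,0,0]},
  {"travel": [0,0,0.01],"angular": [0,0,0]},
])

```text
time: 13.0
position: [0.472, 0.0867, 0.0793]
tool_rot: [-2.509, -1.889, 0.006]
ft_force: [0.1, 0.1, -0.3]
grip_width: 1.001
```

Request:
servo_tool([
  {"travel": [0,0,0.005],"angular": [0,0,0]},
  {"travel": [0,0,0],"angular": [0,0,0]},
  {"travel": [0,0,0],"angular": [0,0,0]},
  {"travel": [0,0,0],"angular": [0,0,0]},
  {"travel": [0,0,0],"angular": [0,0,0]},
])

```text
time: 13.5
position: [0.4743, 0.0873, 0.0774]
tool_rot: [2.509, 1.89, 0.003]
ft_force: [0.3, 0.4, -1.0]
grip_width: 1.001
```

```bash
python3 - <<'E'
from go import *
rep([.4737,.0877,.044])
save(ctrl.get_image("top"),"top4");save(ctrl.get_image("scene"),"scene4")
a=cv2.imread("pics/top4.png");b=cv2.imread("pics/scene4.png")
cv2.imwrite("pics/v4.png",np.hstack([cv2.resize(a[170:290,130:260],None,fx=3,fy=3,interpolation=2),cv2.resize(b[130:250,270:400],None,fx=3,fy=3,interpolation=2)]))
E
```

```text
t 13.5 p [0.4743 0.0873 0.0774] F [ 0.27  0.43 -1.01] grip 1.001 q [-0.71  0.11  0.5   2.05 -0.06  0.99 -0.46]
disp xyz 0.0783 0.0014 0.0774 F_x -0.49 roterr tool [ 0.0013 -0.0013  0.001 ]
to go (tool axes) [ 0.0001 -0.0007  0.0334]
```

View pics/v4.png

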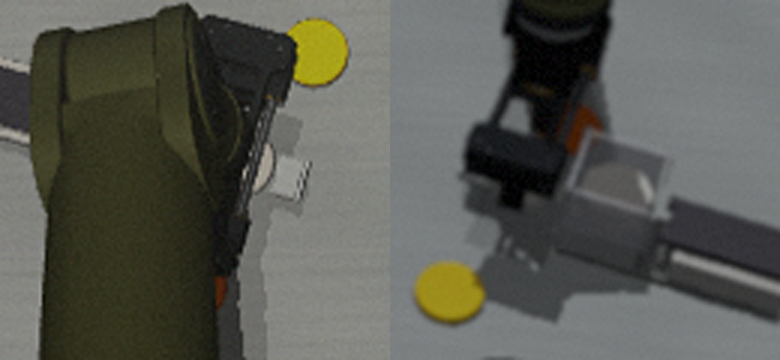

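The jaws straddle the lid, clear of the magazine. Going down further.

Request:
servo_tool([
  {"travel": [0,0,0.008],"angular": [0,0,0]},
  {"travel": [0,0,0.008],"angular": [0,0,0]},
  {"travel": [0,0,0.008],"angular": [0,0,0]},
  {"travel": [0,0,0.006],"angular": [0,0,0]},
  {"travel": [0,0,0.002],"angular": [0,0,0]},
])

```text
time: 14.1
position: [0.4729, 0.0868, 0.0434]
tool_rot: [-2.509, -1.889, 0.003]
ft_force: [-0.8, 0.3, -0.2]
grip_width: 0.997
```

Request:
servo_tool([
  {"travel": [0,0,0],"angular": [0,0,0]},
  {"travel": [0,0,0],"angular": [0,0,0]},
  {"travel": [0,0,0],"angular": [0,0,0]},
  {"travel": [0,0,0],"angular": [0,0,0]},
])

```text
time: 14.5
position: [0.4739, 0.0872, 0.0449]
tool_rot: [2.51, 1.89, 0.001]
ft_force: [-0.1, 1.7, -0.8]
grip_width: 0.996
```

```bash
python3 - <<'E'
from go import *
rep([.4737,.0877,.044])
E
```

```text
t 14.5 p [0.4739 0.0872 0.0449] F [-0.11  1.71 -0.76] grip 0.996 q [-0.7   0.16  0.5   2.08 -0.1   0.92 -0.43]
disp xyz 0.0786 0.0011 0.0449 F_x -1.62 roterr tool [ 0.0005 -0.0005  0.001 ]
to go (tool axes) [ 0.0004 -0.0004  0.0009]
```

Grip lightly.

Request:
servo_tool([
  {"travel": [0,0,0.001],"angular": [0,0,0]},
  {"travel": [0,0,0],"angular": [0,0,0]},
  {"travel": [0,0,0],"angular": [0,0,0]},
  {"travel": [0,0,0],"angular": [0,0,0]},
  {"travel": [0,0,0],"angular": [0,0,0]},
], claw=0.05, squeeze=10)

```text
time: 15.0
position: [0.4736, 0.0871, 0.0436]
tool_rot: [-2.51, -1.89, -0.0]
ft_force: [-0.0, 0.2, -0.5]
grip_width: 0.698
```

Request:
servo_tool([
  {"travel": [0,0,0],"angular": [0,0,0]},
  {"travel": [0,0,0],"angular": [0,0,0]},
  {"travel": [0,0,0],"angular": [0,0,0]},
  {"travel": [0,0,0],"angular": [0,0,0]},
])

```text
time: 15.4
position: [0.4737, 0.0871, 0.0436]
tool_rot: [-2.51, -1.89, -0.0]
ft_force: [-0.3, 0.5, 0.8]
grip_width: 0.7
```

```bash
python3 - <<'E'
from go import *
rep([.4737,.0877,.044])
E
```

```text
t 15.4 p [0.4737 0.0871 0.0436] F [-0.3   0.48  0.79] grip 0.7 q [-0.7   0.16  0.5   2.08 -0.1   0.92 -0.43]
disp xyz 0.0788 0.0008 0.0436 F_x -0.38 roterr tool [-0.     -0.0001  0.001 ]
to go (tool axes) [ 0.0006 -0.0001 -0.0004]
```

```bash
python3 - <<'E'
from h import *
t=cv2.imread("pics/top0.png");s=cv2.imread("pics/scene0.png")
a=cv2.resize(t[200:236,360:400],None,fx=10,fy=10,interpolation=cv2.INTER_CUBIC)
b=cv2.resize(s[156:196,140:180],None,fx=10,fy=10,interpolation=cv2.INTER_CUBIC)
a=cv2.convertScaleAbs(a,alpha=1.6);b=cv2.convertScaleAbs(b,alpha=1.6)
cv2.imwrite("pics/rt.png",np.hstack([cv2.copyMakeBorder(a,0,40,0,0,0),b]))
E
```

```text
(no output)
```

View pics/rt.png

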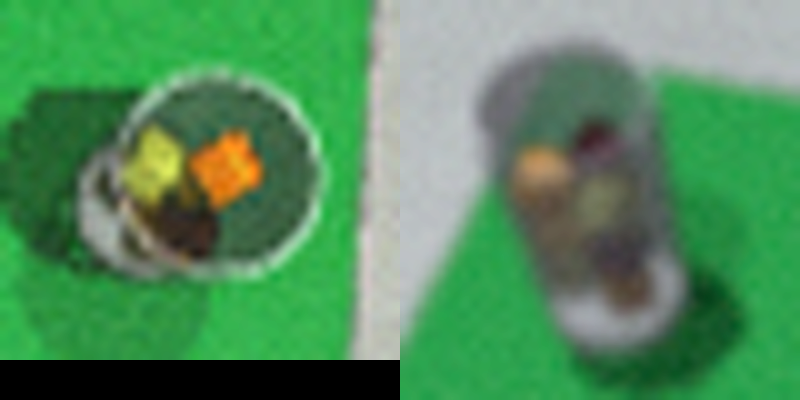

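Request:
servo_tool([
  {"travel": [0,0,-0.005],"angular": [0,0,0]},
  {"travel": [0,0,-0.02],"angular": [0,0,0]},
  {"travel": [0,0,-0.04],"angular": [0,0,0]},
  {"travel": [0,0,-0.045],"angular": [0,0,0]},
  {"travel": [0,0,-0.04],"angular": [0,0,0]},
])

```text
time: 15.9
position: [0.4738, 0.0869, 0.1959]
tool_rot: [2.51, 1.889, 0.002]
ft_force: [1.8, 0.5, 0.2]
grip_width: 0.698
```

```bash
python3 - <<'E'
from h import *
c=plane("top",[[381.6,216.8]],.097)[0];print(c)
t=np.linspace(0,2*np.pi,60)
for z,r in((.097,.026),(.012,.020)):
    P=np.c_[c[0]+r*np.cos(t),c[1]+r*np.sin(t),0*t+z]
    for n,o in(("top",(360,200)),("scene",(140,156))):
        q=(proj(n,P)-o+.5)*10; print(n,z,q.min(0).round(),q.max(0).round())
E
```

```text
[ 0.4777729  -0.34258164  0.097     ]
top 0.097 [115.  68.] [327. 279.]
scene 0.097 [58. 34.] [251. 176.]
top 0.012 [ 67. 133.] [218. 283.]
scene 0.012 [144. 255.] [283. 362.]
```

```bash
python3 - <<'E'
from go import *
rep([.478,-.342,.195])
save(ctrl.get_image("top"),"top5");save(ctrl.get_image("scene"),"scene5")
a=cv2.imread("pics/top5.png");b=cv2.imread("pics/scene5.png")
cv2.imwrite("pics/v5.png",np.hstack([cv2.resize(a[170:290,130:260],None,fx=3,fy=3,interpolation=2),cv2.resize(b[100:220,270:400],None,fx=3,fy=3,interpolation=2)]))
E
```

```text
t 15.9 p [0.4738 0.0869 0.1959] F [1.8  0.47 0.22] grip 0.698 q [-0.74 -0.03  0.5   1.92  0.02  1.25 -0.53]
disp xyz 0.079 0.001 0.1959 F_x -0.95 roterr tool [ 0.001  -0.0007  0.0006]
to go (tool axes) [-0.4109  0.1228  0.0007]
```

View pics/v5.png

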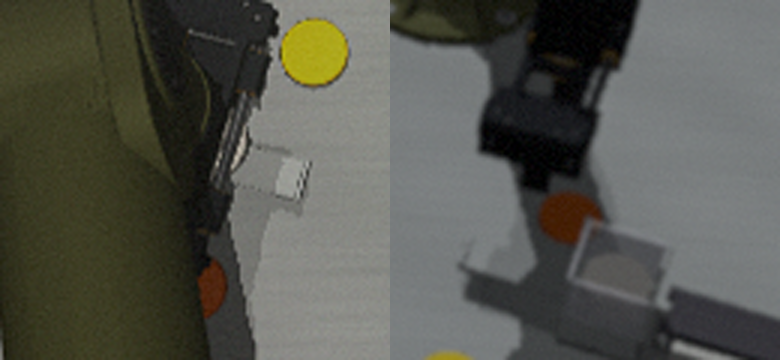

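The landing tongue is empty and the lid's edge shows between the jaws (left crop, 240,150). Carrying it to the open cup.

Request:
servo_tool([
  {"travel": [-0.02,0.006,0],"angular": [0,0,0]},
  {"travel": [-0.035,0.0105,0],"angular": [0,0,0]},
  {"travel": [-0.04,0.012,0],"angular": [0,0,0]},
  {"travel": [-0.04,0.012,0],"angular": [0,0,0]},
  {"travel": [-0.04,0.012,0],"angular": [0,0,0]},
])

```text
time: 16.5
position: [0.4753, -0.0972, 0.1934]
tool_rot: [-2.509, -1.89, -0.001]
ft_force: [0.4, -0.1, -0.6]
grip_width: 0.695
```

Request:
servo_tool([
  {"travel": [-0.04,0.012,0],"angular": [0,0,0]},
  {"travel": [-0.04,0.012,0],"angular": [0,0,0]},
  {"travel": [-0.04,0.012,0],"angular": [0,0,0]},
  {"travel": [-0.04,0.012,0],"angular": [0,0,0]},
  {"travel": [-0.035,0.0105,0],"angular": [0,0,0]},
])

```text
time: 17.0
position: [0.4776, -0.3013, 0.1934]
tool_rot: [2.51, 1.889, -0.0]
ft_force: [-0.1, 0.5, -0.1]
grip_width: 0.7
```

Request:
servo_tool([
  {"travel": [-0.025,0.0075,0],"angular": [0,0,0]},
  {"travel": [-0.015,0.004,0],"angular": [0,0,0]},
  {"travel": [0,0,0],"angular": [0,0,0]},
  {"travel": [0,0,0],"angular": [0,0,0]},
  {"travel": [0,0,0],"angular": [0,0,0]},
])

```text
time: 17.5
position: [0.4785, -0.3393, 0.1932]
tool_rot: [-2.507, -1.891, -0.001]
ft_force: [-0.3, 0.2, -0.4]
grip_width: 0.702
```

```bash
python3 - <<'E'
from go import *
rep([.478,-.342,.125])
E
```

```text
t 17.5 p [ 0.4785 -0.3393  0.1932] F [-0.26  0.17 -0.41] grip 0.702 q [-0.19  0.29  0.91  1.7  -0.24  1.28  0.49]
disp xyz 0.4871 0.1237 0.1932 F_x -0.09 roterr tool [-0.0005 -0.0012  0.0027]
to go (tool axes) [-0.0028  0.0003  0.0682]
```

Request:
servo_tool([
  {"travel": [-0.002,0,0.02],"angular": [0,0,0]},
  {"travel": [-0.001,0,0.025],"angular": [0,0,0]},
  {"travel": [0,0,0.015],"angular": [0,0,0]},
  {"travel": [0,0,0.008],"angular": [0,0,0]},
  {"travel": [0,0,0],"angular": [0,0,0]},
])

```text
time: 18.0
position: [0.4771, -0.3426, 0.1247]
tool_rot: [-2.507, -1.89, 0.001]
ft_force: [0.0, -0.8, -0.2]
grip_width: 0.701
```

Request:
servo_tool([
  {"travel": [0,0,0],"angular": [0,0,0]},
  {"travel": [0,0,0],"angular": [0,0,0]},
  {"travel": [0,0,0],"angular": [0,0,0]},
  {"travel": [0,0,0],"angular": [0,0,0]},
])

```text
time: 18.4
position: [0.4776, -0.3439, 0.1261]
tool_rot: [2.509, 1.889, 0.001]
ft_force: [1.1, -0.9, -0.4]
grip_width: 0.701
```

```bash
python3 - <<'E'
from go import *
rep([.478,-.342,.098])
save(ctrl.get_image("top"),"top6");save(ctrl.get_image("scene"),"scene6")
a=cv2.imread("pics/top6.png");b=cv2.imread("pics/scene6.png")
cv2.imwrite("pics/v6.png",cv2.convertScaleAbs(np.hstack([cv2.resize(a[170:260,330:420],None,fx=4,fy=4,interpolation=2),cv2.resize(b[120:210,120:210],None,fx=4,fy=4,interpolation=2)]),alpha=1.6))
E
```

```text
t 18.4 p [ 0.4776 -0.3439  0.1261] F [ 1.13 -0.86 -0.4 ] grip 0.701 q [-0.15  0.36  0.88  1.77 -0.3   1.16  0.54]
disp xyz 0.4917 0.1241 0.1261 F_x 0.51 roterr tool [ 0.001 -0.     0.001]
to go (tool axes) [ 0.0019 -0.0001  0.0281]
```

View pics/v6.png

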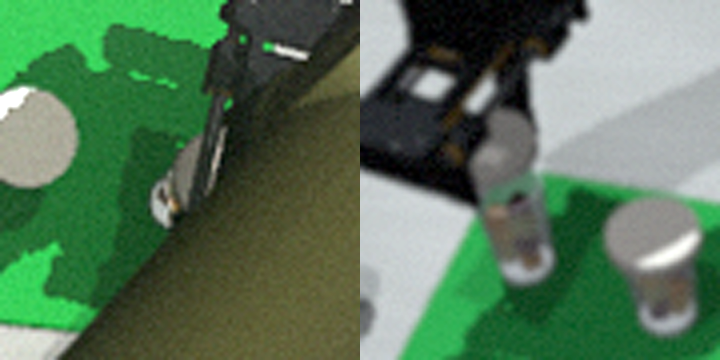

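```bash
python3 - <<'E'
from h import *
b=cv2.imread("pics/scene6.png");a=cv2.imread("pics/scene0.png")
A=[cv2.convertScaleAbs(cv2.resize(i[140:200,140:180],None,fx=9,fy=9,interpolation=cv2.INTER_CUBIC),alpha=1.8) for i in(a,b)]
cv2.imwrite("pics/v7.png",np.hstack(A))
t=np.linspace(0,2*np.pi,90)
for y in(-.3439,-.3424,-.341):
  for z,r in((.127,.031),(.139,.031)):
    q=(proj("scene",np.c_[.4776+r*np.cos(t),y+r*np.sin(t),0*t+z])-(140,140)+.5)*9;print('lid',y,z,q.min(0).round(),q.max(0).round())
for y in(-.3426,-.341,-.3395):
    q=(proj("scene",np.c_[.4778+.026*np.cos(t),y+.026*np.sin(t),0*t+.097])-(140,140)+.5)*9;print('rim',y,q.min(0).round(),q.max(0).round())
E
```

```text
lid -0.3439 0.127 [ 8. 91.] [220. 244.]
lid -0.3439 0.139 [-1. 62.] [213. 215.]
lid -0.3424 0.127 [13. 92.] [225. 245.]
lid -0.3424 0.139 [ 4. 63.] [218. 216.]
lid -0.341 0.127 [18. 92.] [230. 245.]
lid -0.341 0.139 [ 9. 63.] [223. 216.]
rim -0.3426 [ 52. 175.] [226. 302.]
rim -0.341 [ 57. 175.] [231. 303.]
rim -0.3395 [ 62. 175.] [236. 303.]
```

View pics/v7.png

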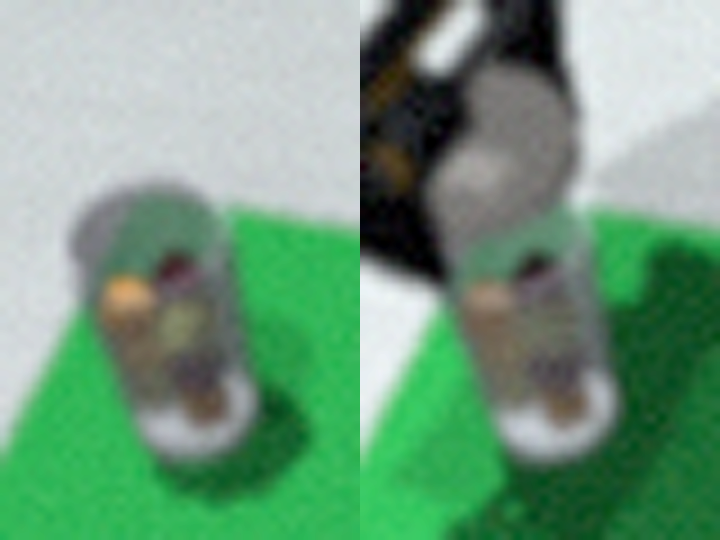

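The lid is held level above the cup. Its right edge agrees with the prediction to within about 1.5 mm. I correct +1.9 mm in tool x and go down slowly by feel.

Request:
servo_tool([
  {"travel": [0.001,0,0.005],"angular": [0,0,0]},
  {"travel": [0.001,0,0.005],"angular": [0,0,0]},
  {"travel": [0,0,0.005],"angular": [0,0,0]},
  {"travel": [0,0,0.005],"angular": [0,0,0]},
  {"travel": [0,0,0.003],"angular": [0,0,0]},
])

```text
time: 19.0
position: [0.4775, -0.3415, 0.1017]
tool_rot: [-2.509, -1.889, 0.001]
ft_force: [-0.4, 0.4, 0.3]
grip_width: 0.7
```

Request:
servo_tool([
  {"travel": [0,0,0],"angular": [0,0,0]},
  {"travel": [0,0,0],"angular": [0,0,0]},
  {"travel": [0,0,0],"angular": [0,0,0]},
  {"travel": [0,0,0],"angular": [0,0,0]},
])

```text
time: 19.4
position: [0.478, -0.3419, 0.1028]
tool_rot: [2.509, 1.89, 0.0]
ft_force: [-0.4, -0.0, -0.4]
grip_width: 0.701
```

```bash
python3 - <<'E'
from go import *
rep([.478,-.342,.098])
E
```

```text
t 19.4 p [ 0.478  -0.3419  0.1028] F [-0.44 -0.01 -0.42] grip 0.701 q [-0.14  0.38  0.87  1.79 -0.32  1.12  0.56]
disp xyz 0.4897 0.124 0.1028 F_x 0.13 roterr tool [ 0.0005 -0.      0.001 ]
to go (tool axes) [-0.0001  0.      0.0048]
```

Right on position. Now lowering 1–1.5 mm per row.

Request:
servo_tool([
  {"travel": [0,0,0.0015],"angular": [0,0,0]},
  {"travel": [0,0,0.0015],"angular": [0,0,0]},
  {"travel": [0,0,0.0015],"angular": [0,0,0]},
  {"travel": [0,0,0.0015],"angular": [0,0,0]},
  {"travel": [0,0,0.0015],"angular": [0,0,0]},
])

```text
time: 19.9
position: [0.4778, -0.3417, 0.0949]
tool_rot: [-2.51, -1.89, -0.0]
ft_force: [0.2, 0.8, 0.3]
grip_width: 0.703
```

Request:
servo_tool([
  {"travel": [0,0,0.001],"angular": [0,0,0]},
  {"travel": [0,0,0.001],"angular": [0,0,0]},
])

```text
time: 20.1
position: [0.4778, -0.3417, 0.0929]
tool_rot: [-2.51, -1.89, -0.0]
ft_force: [-1.0, 1.6, -0.3]
grip_width: 0.696
```

Request:
servo_tool([
  {"travel": [0,0,0.001],"angular": [0,0,0]},
  {"travel": [0,0,0.001],"angular": [0,0,0]},
])

```text
time: 20.3
position: [0.4779, -0.3418, 0.091]
tool_rot: [2.51, 1.89, 0.0]
ft_force: [0.3, 0.1, -1.2]
grip_width: 0.697
```

Request:
servo_tool([
  {"travel": [0,0,0.001],"angular": [0,0,0]},
  {"travel": [0,0,0.001],"angular": [0,0,0]},
  {"travel": [0,0,0],"angular": [0,0,0]},
])

```text
time: 20.6
position: [0.4778, -0.3417, 0.0889]
tool_rot: [-2.51, -1.89, 0.0]
ft_force: [-0.1, 0.0, 0.2]
grip_width: 0.694
```

Request:
servo_tool([
  {"travel": [0,0,0.001],"angular": [0,0,0]},
  {"travel": [0,0,0],"angular": [0,0,0]},
])

```text
time: 20.8
position: [0.4778, -0.3417, 0.0879]
tool_rot: [-2.51, -1.89, -0.0]
ft_force: [0.1, 0.2, -0.7]
grip_width: 0.702
```

Request:
servo_tool([
  {"travel": [0,0,0.0005],"angular": [0,0,0]},
  {"travel": [0,0,0],"angular": [0,0,0]},
])

```text
time: 21.0
position: [0.4779, -0.3418, 0.0878]
tool_rot: [2.51, 1.89, 0.0]
ft_force: [-1.6, 0.8, 2.4]
grip_width: 0.7
```

Contact came exactly at the expected seat height (+2.4 N at TCP z 0.0878). Releasing.

Request:
servo_tool([
  {"travel": [0,0,0],"angular": [0,0,0]},
  {"travel": [0,0,0],"angular": [0,0,0]},
  {"travel": [0,0,0],"angular": [0,0,0]},
  {"travel": [0,0,0],"angular": [0,0,0]},
  {"travel": [0,0,0],"angular": [0,0,0]},
], claw=0.08)

```text
time: 21.5
position: [0.4778, -0.3417, 0.0875]
tool_rot: [-2.51, -1.89, -0.0]
ft_force: [-1.0, 0.3, -0.3]
grip_width: 0.916
```

```bash
python3 - <<'E'
from go import *
rep()
E
```

```text
t 21.5 p [ 0.4778 -0.3417  0.0875] F [-0.96  0.34 -0.3 ] grip 0.916 q [-0.13  0.4   0.86  1.8  -0.34  1.09  0.57]
disp xyz 0.4896 0.1238 0.0875 F_x -0.06 roterr tool [ 0.     -0.0001  0.0011]
```

Lift straight up, then move aside for a look.

Request:
servo_tool([
  {"travel": [0,0,-0.005],"angular": [0,0,0]},
  {"travel": [0,0,-0.015],"angular": [0,0,0]},
  {"travel": [0,0,-0.03],"angular": [0,0,0]},
  {"travel": [0,0,-0.04],"angular": [0,0,0]},
  {"travel": [0,0,-0.04],"angular": [0,0,0]},
])

```text
time: 22.0
position: [0.4775, -0.342, 0.22]
tool_rot: [2.51, 1.889, 0.0]
ft_force: [1.4, 0.0, -0.1]
grip_width: 0.918
```

Request:
servo_tool([
  {"travel": [-0.04,0,0],"angular": [0,0,0]},
  {"travel": [-0.04,0,0],"angular": [0,0,0]},
  {"travel": [-0.04,0,0],"angular": [0,0,0]},
  {"travel": [-0.04,0,0],"angular": [0,0,0]},
  {"travel": [0,0,0],"angular": [0,0,0]},
])

```text
time: 22.5
position: [0.4283, -0.502, 0.2191]
tool_rot: [2.516, 1.876, -0.008]
ft_force: [-0.2, -0.7, -0.2]
grip_width: 0.924
```

Request:
servo_tool([
  {"travel": [0,0,0],"angular": [0,0,0]},
  {"travel": [0,0,0],"angular": [0,0,0]},
  {"travel": [0,0,0],"angular": [0,0,0]},
  {"travel": [0,0,0],"angular": [0,0,0]},
])

```text
time: 22.9
position: [0.4349, -0.4942, 0.2178]
tool_rot: [2.507, 1.893, 0.002]
ft_force: [-0.1, -0.2, -0.1]
grip_width: 0.918
```

```bash
python3 - <<'E'
from go import *
from m import blobs
rep()
save(ctrl.get_image("top"),"top8");save(ctrl.get_image("scene"),"scene8")
a=cv2.imread("pics/top8.png");b=cv2.imread("pics/scene8.png")
f=lambda i,x,y,w,h:cv2.convertScaleAbs(cv2.resize(i[y:y+h,x:x+w],(400,300),interpolation=2),alpha=1.5)
cv2.imwrite("pics/v8.png",np.vstack([np.hstack([f(a,270,170,140,105),f(b,130,120,140,105)]),np.hstack([f(a,100,150,140,105),f(b,285,140,140,105)])]))
for lo in(130,145): print(blobs("top",a,(266,180,400,240),lo),blobs("scene",b,(140,145,260,205),lo),blobs("top",a,(155,195,200,235),lo))
E
```

```text
t 22.9 p [ 0.4349 -0.4942  0.2178] F [-0.1  -0.17 -0.12] grip 0.918 q [ 0.14  0.46  0.92  1.48 -0.37  1.38  0.8 ]
disp xyz 0.648 0.1248 0.2178 F_x 0.19 roterr tool [ 0.0006 -0.0008  0.0035]
[([284.43, 199.43], 472, [23.4, 23.8]), ([336.51, 203.9], 480, [23.3, 24.4]), ([376.75, 209.86], 118, [7.7, 19.0])] [([157.32, 169.84], 73, [4.5, 17.5]), ([192.52, 177.45], 295, [15.5, 22.0]), ([240.51, 184.93], 345, [17.4, 23.2])] [([184.89, 200.77], 56, [3.3, 21.8]), ([177.93, 215.07], 427, [22.1, 22.9]), ([196.97, 221.28], 64, [5.0, 14.1])]
[([284.45, 199.39], 467, [23.5, 23.5]), ([336.53, 203.77], 468, [23.2, 23.9]), ([376.66, 209.57], 104, [7.0, 18.5])] [([157.81, 169.75], 48, [3.2, 15.2]), ([192.61, 177.42], 270, [14.8, 21.0]), ([240.48, 185.06], 295, [15.9, 21.4])] [([177.97, 214.98], 410, [21.5, 22.5])]
```

View pics/v8.png

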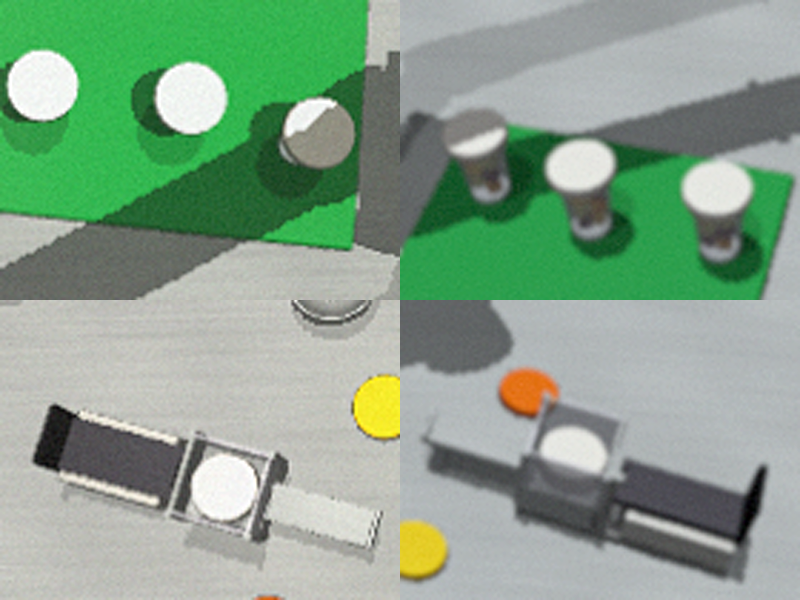

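The open cup now carries a level white lid, centred at top px (381.6,216.3) against the rim centre (381.6,216.8), and it looks the same as its neighbours. The neighbours are at unchanged pixels. The tab is back, and the magazine's top lid is at (178,215), one lid lower than before. Handing in.

```bash
python3 - <<'E'
from bench import ctrl
print(ctrl.close_job(), ctrl.get_state()['time'])
E
```

```text
the job is handed in; nothing more can be done
the job is handed in; nothing more can be done
```

I pushed the dispenser tab to its end stop, let it spring back, and set the released lid on the open cup. The job was handed in at about 23 s of the 62 s allowed, and no verdict was reported.

- **Push:** the fingers met the tab at about 3 N. Force rose to about 10 N along the stroke, then to about 16 N at the stop, well under the 35 N ramming limit. I held it there at about 15 N for 0.4 s, then backed off so the tab sprang back with the lid left on the landing.
- **Placing:** I gripped the lid at 10 N and lowered it in steps of 0.5–1.5 mm. The skirt passed the rim without force, and contact came within 0.3 mm of the expected seat height (+2.4 N). I then let go and backed away.
- **Last pictures:**
  - The lid looks level and is centred on the cup to within about 0.5 px.
  - The lidded cups have not moved.
  - The tab is back at rest.
  - The magazine's top lid is about 2 mm from centre and one lid lower. The second lid left in the magazine cannot be seen directly in the pictures.
- **Disagreement:** the two cameras differed by about 2–3 mm on the cup's y position. I used a value between them (-0.342 m), and the free descent over the rim supported it.

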